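# Make up the cutter stack on the spindle arbor

### The job

Make up the moulder tooling on the thicker of the two arbors, the one with the round base: first the wide collar right down on the base, then the square cutter block, then the narrow round collar, and the hexagonal collar on top, each lying flat on the one below with the post through its hole. Leave the slim arbor bare, and do not push about or knock over the glue bottle, the push block or the spanner.

Things in the scene. Friction and masses are not known exactly. Their poses are not given: they have to be found in the camera images.
- wide_mid (a point): Wide collar: plain round steel ring, 66 mm across and 12 mm high, with a 28 mm hole right through the middle. Lies flat on the bench. The point is its centre, 6 mm above its underside; z is the ring's axis; either face may be up.
- cutter_mid (a point): Cutter block: square aluminium block, 54 x 54 mm and 14 mm high, with a 28 mm hole right through the middle, small flush knives let into one face. Lies flat on the bench, at any yaw. The point is its centre, 7 mm above its underside; x and y are square to its flat sides, z is the hole's axis.
- narrow_mid (a point): Narrow collar: plain round steel ring, 42 mm across and 12 mm high, with a 28 mm hole right through the middle. Lies flat on the bench. The point is its centre, 6 mm above its underside; z is the ring's axis; either face may be up.
- hex_mid (a point): Hexagonal end collar: dark steel hexagonal ring (no thread), 50 mm across flats, 58 mm across corners and 14 mm high, with a 28 mm hole right through the middle. Lies flat on the bench, at any yaw. The point is its centre, 7 mm above its underside; x is square to one pair of flats (the other pairs at 60 and 120 degrees), z is the hole's axis.
- arbor: The thicker arbor, the one to load, fixed to the bench: grey round base 80 mm across and 14 mm high with an upright steel post of 18 mm diameter in its middle. The post stands 48 mm above the base; its top 10 mm tapers to 6 mm diameter, so that rings find their way on. Origin: centre of the base's underside, on the bench; z up along the post.
- arbor_seat (a point): Centre of the top face of the thicker arbor's base, at the post's foot, 14 mm above the bench: where the wide collar's underside comes to lie. With all four parts on, the stack is 52 mm high from here and the post's tip is just inside the top collar.
- slim_arbor: The slim arbor, not used, fixed to the bench: grey square base 64 x 64 mm and 14 mm high with an 8 mm post 48 mm tall above it. Origin: centre of the base's underside.
- glue: Bystander: white glue bottle, 56 mm across, 130 mm tall, standing loose. Origin: centre of its underside.
- push_block: Bystander: wooden push block, 160 x 70 mm sole, 20 mm thick, with a grip on top, 65 mm high in all, loose. Origin: centre of its underside; x along it.
- spanner: Bystander: steel spanner about 190 mm long, lying flat beyond the work. Origin: near its middle, on the bench; x along it.

How it is judged:
On the way, in this order (a step that is already met when the one before it is completed fails the run):
1. the wide collar is on the thicker arbor, bottom, on the arbor's round base (horizontal distance between wide_mid and arbor_seat below 0.01 m and z of wide_mid in the frame of arbor between 0.016 and 0.024 m and angle between the z axis of wide_mid and the z axis of arbor, either way round below 0.12 rad), for 0.2 s.
2. the square cutter block is on the thicker arbor, on the wide collar (horizontal distance between cutter_mid and arbor_seat below 0.01 m and z of cutter_mid in the frame of arbor between 0.029 and 0.037 m and angle between the z axis of cutter_mid and the z axis of arbor, either way round below 0.12 rad), for 0.2 s.
3. the narrow collar is on the thicker arbor, on the cutter block (horizontal distance between narrow_mid and arbor_seat below 0.01 m and z of narrow_mid in the frame of arbor between 0.042 and 0.05 m and angle between the z axis of narrow_mid and the z axis of arbor, either way round below 0.12 rad), for 0.2 s.
4. the hexagonal end collar is on the thicker arbor, on the narrow collar (horizontal distance between hex_mid and arbor_seat below 0.01 m and z of hex_mid in the frame of arbor between 0.055 and 0.063 m and angle between the z axis of hex_mid and the z axis of arbor, either way round below 0.12 rad), for 0.2 s.
At the end, for the whole second after the job is handed in: From the base up: wide collar, cutter block, narrow collar, hexagonal collar, all on the thicker arbor; each centre within 10 mm of the post's axis and within 4 mm of its proper height (6, 19, 32 and 45 mm above the base's top), level within 0.12 rad, and at rest (all of step 1 and all of step 2 and all of step 3 and all of step 4 and linear speed of each of wide, cutter, narrow, hex below 0.02 m/s); the robot touches nothing.
It fails at once if the glue bottle is pushed more than 25 mm or tipped (distance of glue from where it was at the start of the episode above 0.025 m or angle between glue's own z axis and vertical above 0.35 rad).
It fails at once if the push block is pushed more than 25 mm or tipped (distance of push_block from where it was at the start of the episode above 0.025 m or angle between push_block's own z axis and vertical above 0.35 rad).
It fails at once if the spanner is pushed more than 25 mm or tipped (distance of spanner from where it was at the start of the episode above 0.025 m or angle between spanner's own z axis and vertical above 0.35 rad).
It also fails if it takes over 102 s, if anything falls off the work surface, if the arm or the gripper's body presses on something with over 40 N, if the wrist force passes 120 N, or if a joint passes its speed limit or range.

### The arm

A 6-joint arm with a two-finger parallel gripper is mounted at the origin on the work surface. World frame = base frame: x ahead of the robot, y to its left, z up, the work surface at z = 0. Lengths are in m, angles in rad, forces in N, time in s.
With the tool pointing down it reaches from about 0.25 to 0.775 m from the base axis. Payload 4 kg.
Tool frame: the origin (TCP) lies at the very end of the fingers, on their centre line; the grasp point (between the pads) lies 19 mm behind it; z points along the fingers, y is the direction in which the jaws open and shut (so a half turn about z gives the same grasp; the last joint's range is limited). The gripper opens to 94 mm and grips with 3 to 60 N. Pads are 16 mm wide; open, the fingers measure 119 mm over their backs; the gripper's body (75 mm by 177 mm) begins 78 mm behind the grasp point.
Start: joints at [-1.38, 0.087, 1.371, -0, 1.684, -0.103], TCP at [0.159, -0.526, 0.206] pointing down, gripper open.
Joint ranges: [-3.1, 3.1], [-0.76, 2.03], [0.27, 2.55], [-1.08, 4.22], [0.17, 2.65], [-2.57, 2.57]. Speed limits (rad/s): [2.79, 2.79, 3.14, 3.14, 3.14, 3.14].

### API

Orientations are given as [roll, pitch, yaw] about the fixed x, y, z axes, in that order (R = Rz(yaw) Ry(pitch) Rx(roll)).
In Python, from workcell import * gives the robot as it stands. Calls block until the motion is done:
- reach(position, orientation): joint-space move of the TCP to a pose.
- move_l(position, orientation=None, feed=0.15, stop_force=None): straight line of the TCP; orientation=None keeps the orientation; feed is the mean speed in m/s. With stop_force (N) it stops when the force on the tool has changed by that much, and returns True; else False.
- goto_joints(angles): joint-space move.
- move_gripper(opening, force=None): opening from 0.0 (shut) to 1.0 (fully open); force is the grip in N (None keeps the last); returns when the fingers have stopped.
- sleep(seconds).
- ik(position, orientation): joint angles nearest the present ones, or None.
- snapshot(name): name is "scene" or "side" or "wrist"; returns the picture (400x640x3 uint8, red, green, blue); there is no depth.
- camera_info(name): a dict with "vfov" (degrees; the focal length in pixels is half the picture's height over the tangent of half this angle, whatever the lens; pixels are square), "cx", "cy" (the principal point, pixels), "origin" and "rotation" of the camera in the world. Camera axes: x right, y down, z forward; pixel columns grow to the right and rows downward; lengths in m; the calibration is good to about 2 mm. A picture is of the moment at which its call begins: read the wrist's pose just before it. camera_info takes no time and is no camera call; for the wrist camera it gives the pose at the moment of the call.
A pose or a line that the arm cannot do raises IKError and nothing moves.
- close_job(): hands the job in, once; it reports no verdict.
Readings, each from a call of its own:
- get_t(): time.
- get_joint_pos(): joint angles.
- get_joint_velocities(): joint speeds.
- get_joint_torque(): joint torques, N m.
- get_tool_pos(): TCP position.
- get_orientation(): TCP orientation.
- get_wrist_force(): force on the tool from outside, world axes, zero at the start.
- get_moment(): the same for the moment, N m.
- get_width(): opening from 0.0 (shut) to 1.0 (fully open).
Only numpy, scipy, OpenCV 4.12 (cv2) and the standard library are available. Lean on these libraries where they do the work, as an engineer would, in place of code of your own. Each camera call takes 0.05 s, during which the arm holds its last target.

## Working session

There is one attempt and no reset: what is moved stays moved. The work goes in short steps, each a Python script; the robot and the scene stay as the last script left them, time stands still between calls to the robot, and variables do not carry over. Pictures are saved under pics/ and viewed, and the job is handed in when it is done.

```bash
ls; mkdir -p pics; python3 - <<'E'
from workcell import *
import cv2
for n in ["scene","side","wrist"]:
    i=camera_info(n); print(n,i)
    cv2.imwrite(f"pics/{n}0.png",snapshot(n)[:,:,::-1])
print(get_t(),get_orientation(),get_tool_pos(),get_width())
E
```

```text
pics
scene {'vfov': 42.2172243994937, 'cx': 315.7246583693232, 'cy': 200.32521914418456, 'origin': array([ 1.91997013, -0.12670867,  1.1728525 ]), 'rotation': array([-2.28263496e+00,  2.14764226e-03,  1.45825448e+00])}
side {'vfov': 49.99569903040245, 'cx': 317.3681639322365, 'cy': 197.21511131979037, 'origin': array([0.20794032, 0.74595379, 0.73092796]), 'rotation': array([-2.26029342,  0.02120378, -2.65122259])}
wrist {'vfov': 68.5326338041955, 'cx': 319.95430027205305, 'cy': 196.70608128838396, 'origin': array([ 0.22369044, -0.50698754,  0.38363453]), 'rotation': array([ 2.90617189e+00,  2.27791179e-03, -1.27681723e+00])}
0.15 [-3.13994864e+00 -1.89696019e-04  2.93797075e-01] [ 0.15918216 -0.52602345  0.20460131] 0.9983192117159153
```

View pics/scene0.png

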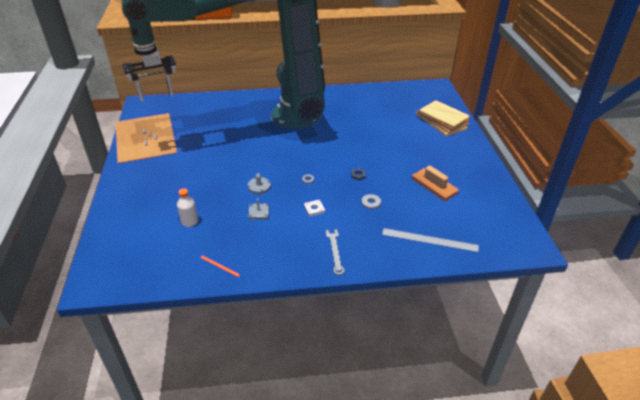

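View pics/side0.png

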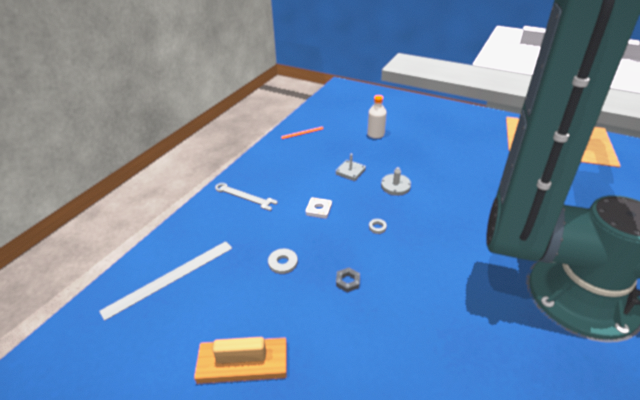

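View pics/wrist0.png

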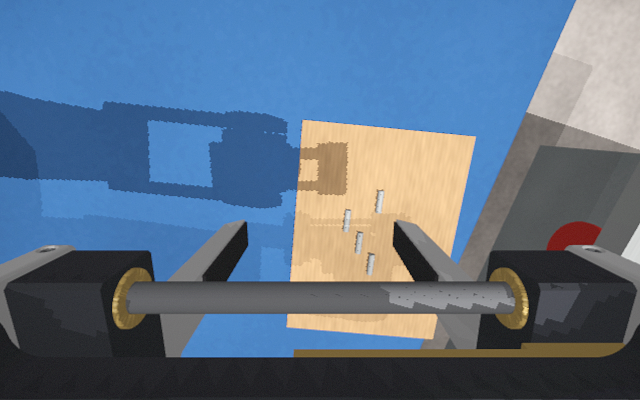

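The scene view shows the round arbor at about (259,185), the slim arbor (258,212), narrow collar (308,178), hex (358,174), wide collar (371,201) and cutter (314,208). In the side view they are at (396,184), (350,170), (377,226), (348,279), (282,261) and (319,207).

```bash
cat > h.py <<'E'
from workcell import *
import numpy as np, cv2
from scipy.spatial.transform import Rotation as Ro
def cam(i):
    if isinstance(i,str): i=camera_info(i)
    f=200/np.tan(np.radians(i['vfov'])/2)
    return f,i['cx'],i['cy'],np.array(i['origin']),Ro.from_euler('xyz',i['rotation']).as_matrix()
def ray(c,p):
    f,cx,cy,o,R=c; d=R@np.array([(p[0]-cx)/f,(p[1]-cy)/f,1]); return o,d/np.linalg.norm(d)
def plane(c,p,z):
    o,d=ray(c,p); return o+d*(z-o[2])/d[2]
def tri(*obs):
    A=np.zeros((3,3));b=np.zeros(3);L=[]
    for c,p in obs:
        o,d=ray(c,p);M=np.eye(3)-np.outer(d,d);A+=M;b+=M@o;L.append((M,o))
    x=np.linalg.solve(A,b); return x,[round(float(np.linalg.norm(M@(x-o)))*1000,1) for M,o in L]
def proj(c,X):
    f,cx,cy,o,R=c; q=R.T@(np.array(X)-o); return np.array([f*q[0]/q[2]+cx,f*q[1]/q[2]+cy])
E
python3 - <<'E'
from h import *
np.set_printoptions(precision=4,suppress=True)
a=cam("scene");b=cam("side")
for n,p,q in [("arbor",(259,185),(396,184)),("slim",(258,212),(350,170)),("narrow",(308,178),(377,226)),("hex",(358,174),(348,279)),("wide",(371,201),(282,261)),("cutter",(314,208),(319,207)),("glue_bot",(189,222),(377,135)),("pb",(435,185),(241,365))]:
    print(n,*tri((a,p),(b,q)))
w=cam("wrist"); R=Ro.from_euler('xyz',get_orientation()).as_matrix()
print(R.T@(w[3]-get_tool_pos()), R.T@w[4])
E
```

```text
arbor [ 0.4695 -0.1692  0.0063] [0.0, 0.0]
slim [ 0.611  -0.1766  0.0036] [0.4, 0.4]
narrow [0.4522 0.0094 0.0072] [1.2, 1.2]
hex [0.4464 0.1927 0.0061] [0.5, 0.5]
wide [0.6007 0.2118 0.0053] [0.5, 0.5]
cutter [0.6135 0.0117 0.0059] [1.0, 1.0]
glue_bot [ 0.6204 -0.4074 -0.0084] [0.1, 0.1]
pb [0.5363 0.4578 0.0013] [0.8, 0.8]
[ 0.0673  0.0002 -0.1792] [[ 0.0002 -0.9724 -0.2335]
 [ 1.      0.0003 -0.0003]
 [ 0.0003 -0.2335  0.9724]]
```

```bash
python3 - <<'E'
from h import *
import json
t0=get_t()
for k,y in enumerate([-0.09,0.11]):
    reach([0.46,y,0.27],[np.pi,0,0])
    i=camera_info("wrist"); s=snapshot("wrist")
    cv2.imwrite(f"pics/w{k+1}.png",s[:,:,::-1])
    json.dump({a:np.array(v).tolist() for a,v in i.items()},open(f"w{k+1}.json","w"))
    c=cv2.resize(s[0:230],None,fx=2,fy=2,interpolation=cv2.INTER_CUBIC)
    cv2.imwrite(f"pics/w{k+1}L.png",c[:,0:800,::-1]); cv2.imwrite(f"pics/w{k+1}R.png",c[:,480:,::-1])
print(t0,get_t(),get_tool_pos(),get_orientation())
E
```

```text
0.15 3.0 [0.46030011 0.10869213 0.26991428] [ 3.14082502e+00  1.18323161e-05 -1.88046979e-03]
```

View pics/w1.png

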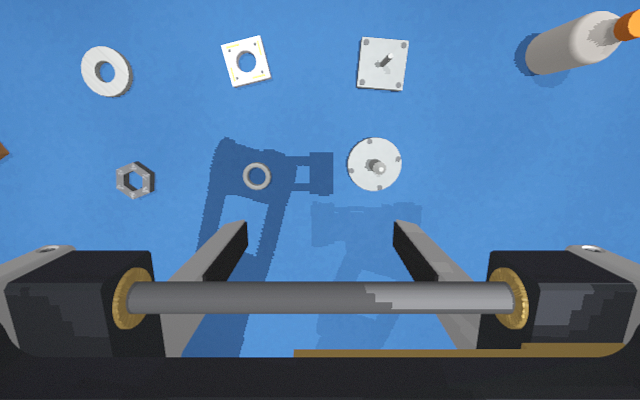

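View pics/w2.png

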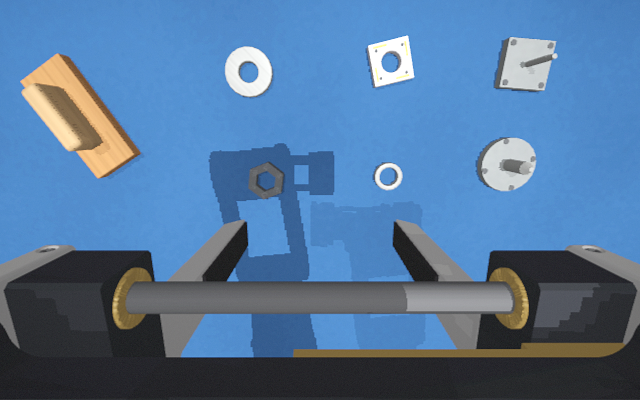

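Both wrist views show all four parts and both arbors. I'll read them more closely in enlarged crops.

```bash
python3 - <<'E'
import cv2, numpy as np
C={1:[(105,71),(246,62),(257,176),(135,180),(375,165)],2:[(248,72),(390,62),(388,177),(266,180),(508,165)]}
for k in (1,2):
    s=cv2.imread(f"pics/w{k}.png"); T=[]
    for (u,v) in C[k]:
        p=s[v-33:v+33,u-33:u+33]; p=cv2.resize(p,None,fx=4,fy=4,interpolation=cv2.INTER_CUBIC)
        for j in range(0,66,10):
            cv2.line(p,(j*4+2,0),(j*4+2,5),(0,0,255),1);cv2.line(p,(0,j*4+2),(5,j*4+2),(0,0,255),1)
        cv2.putText(p,f"{u-33},{v-33}",(8,258),0,.5,(0,0,255),1); T.append(p)
    T.append(np.zeros_like(T[0]))
    cv2.imwrite(f"pics/z{k}.png",np.vstack([np.hstack(T[:3]),np.hstack(T[3:])]))
E
```

```text
(no output)
```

View pics/z1.png

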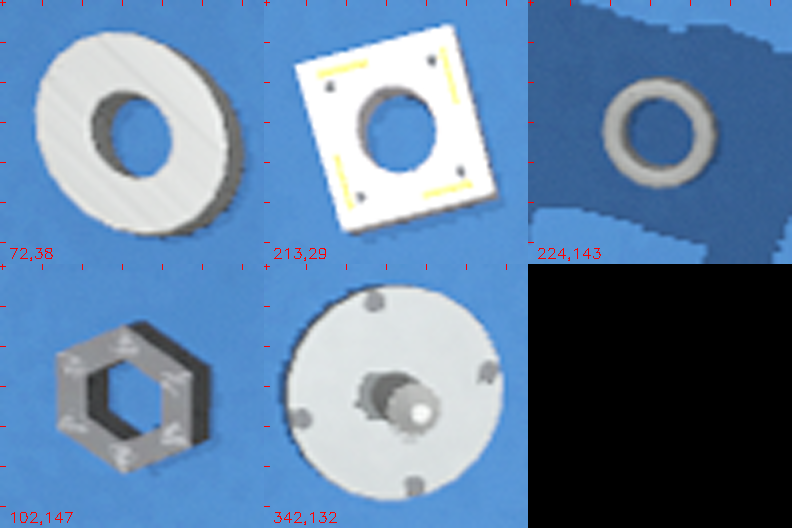

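View pics/z2.png

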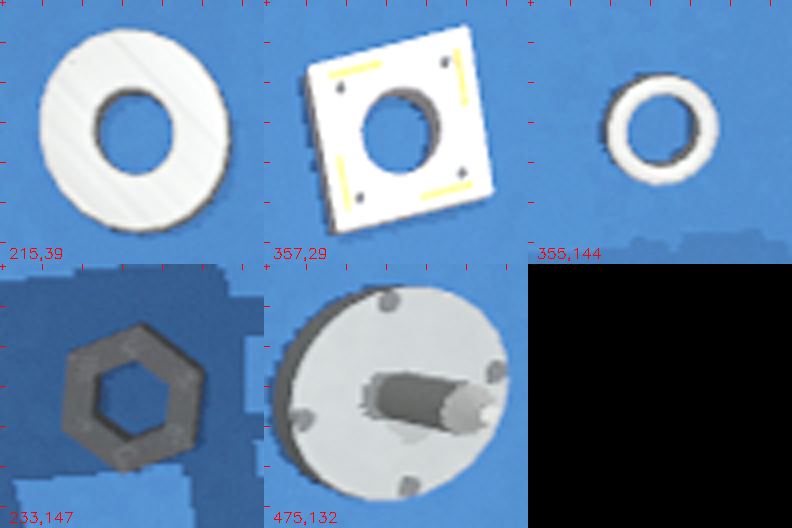

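```bash
python3 - <<'E'
from h import *
import json
np.set_printoptions(precision=4,suppress=True)
a=cam(json.load(open("w1.json")));b=cam(json.load(open("w2.json")))
P={"wide":((104.9,71.25),(248.5,71.6),.012),"cutter":((246.5,61.3),(391.3,61.4),.014),"narrow":((256.9,176.25),(388.6,176.5),.012),"hex":((133,180.7),(266,180.9),.014),"arbor":((374.9,164.25),(508.75,164.4),.014),"tip":((381.2,169),(532.5,169),.062)}
for n,(p,q,z) in P.items():
    p=np.array(p)-.375;q=np.array(q)-.375
    print(n,*tri((a,p),(b,q)),plane(a,p,z)[:2],plane(b,q,z)[:2])
# yaws from corners
def pts(c,L,off,sub,z): return np.array([plane(c,((x-sub[0])/4-.375+off[0],(y-sub[1])/4-.375+off[1]),z)[:2] for x,y in L])
for c,L,off in ((a,[(296,66),(452,26),(497,193),(347,232)],(213,29)),(b,[(309,67),(467,27),(493,192),(336,233)],(357,29))):
    Q=pts(c,L,off,(264,0),.014); d=np.roll(Q,-1,0)-Q
    print("cut",np.degrees(np.arctan2(d[:,1],d[:,0])),np.linalg.norm(d,axis=1),Q.mean(0))
for c,L,off in ((a,[(57,352),(122,323),(191,372),(191,446),(125,472),(57,428)],(102,147)),(b,[(67,354),(138,323),(203,374),(196,446),(126,471),(62,428)],(233,147))):
    Q=pts(c,L,off,(0,264),.014); d=np.roll(Q,-1,0)-Q
    print("hex",np.degrees(np.arctan2(d[:,1],d[:,0])),np.linalg.norm(d,axis=1),Q.mean(0))
print(a[3],b[3])
E
```

```text
wide [0.6021 0.2086 0.0113] [0.1, 0.1] [0.602  0.2081] [0.6018 0.2084]
cutter [0.6148 0.0108 0.012 ] [0.1, 0.1] [0.6143 0.0104] [0.6145 0.0113]
narrow [0.454  0.0053 0.0093] [0.1, 0.1] [0.4545 0.0047] [0.4544 0.0059]
hex [0.4484 0.1903 0.015 ] [0.0, 0.0] [0.4482 0.191 ] [0.4482 0.1905]
arbor [ 0.4726 -0.172   0.0126] [0.0, 0.0] [ 0.4727 -0.1717] [ 0.4728 -0.1711]
tip [ 0.4729 -0.1709  0.0643] [0.1, 0.1] [ 0.4724 -0.1714] [ 0.4727 -0.1726]
cut [ -77.0803 -166.0869  103.512    14.3472] [0.0549 0.0542 0.0544 0.0548] [0.6138 0.0104]
cut [ -76.8701 -166.3742  103.9563   12.1479] [0.0542 0.0535 0.0556 0.0543] [0.614  0.0113]
hex [ -67.3607 -128.5039  172.2107  110.8922   53.4489   -9.2856] [0.028  0.0294 0.0286 0.0284 0.0288 0.0293] [0.448 0.191]
hex [ -66.8375 -129.082   172.8199  109.8543   54.4343   -7.0637] [0.0293 0.0303 0.0278 0.0287 0.0288 0.0284] [0.448  0.1905]
[ 0.5273 -0.0909  0.4489] [0.5276 0.109  0.4491]
```

Triangulated heights agree with the stated ones (face tops 11, 12, 9 and 15 mm, base 13 mm, tip 64 mm), and the positions agree between views to about 1 mm. Starting with the wide collar.

```bash
cat >> h.py <<'E'
A=np.array([.4727,-.1716]); ZT=.14
def pick(xy,yaw,grip=30,dz=.003,op=1.0):
    o=[np.pi,0,np.radians(yaw)]
    move_gripper(op)
    reach([*xy,.06],o)
    s=move_l([*xy,dz],feed=.06,stop_force=8)
    print("down",s,get_tool_pos()[2])
    move_gripper(0.0,force=grip)
    print("width mm",get_width()*94)
    move_l([*xy,ZT],feed=.2)
    print("lifted",get_width()*94,get_wrist_force(),get_t())
def snap(n,cam="wrist"):
    cv2.imwrite(f"pics/{n}.png",snapshot(cam)[:,:,::-1])
def place(z,yaw=0,dz=.003):
    o=[np.pi,0,np.radians(yaw)]
    reach([*A,ZT],o)
    snapname=f"hold{int(z*1000)}"; snap(snapname)
    move_l([*A,z+dz+.012],feed=.1)
    s=move_l([*A,z+dz-.002],feed=.03,stop_force=6)
    print("place stop",s,get_tool_pos(),"expected z",z+dz,get_wrist_force(),get_t())
E
python3 - <<'E'
from h import *
pick([.602,.2083],0)
place(.014)
snap("s1","side")
E
```

```text
down False 0.003577126177301295
width mm 65.19709901626773
lifted 65.06726501860983 [ 0.44172925  0.60257385 -2.53862702] 6.7833
place stop True [ 0.47286294 -0.17174887  0.016512  ] expected z 0.017 [0.98056693 0.82941829 2.51116613] 10.025
```

View pics/hold14.png

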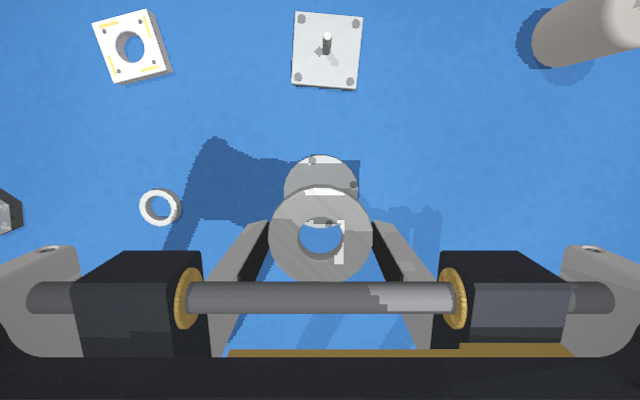

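The collar is held level and centred (hole at about (320,238)), and contact came at the expected height. Releasing it now and checking.

```bash
cat >> h.py <<'E'
def release():
    move_gripper(1.0)
    p=get_tool_pos(); move_l([*A,ZT],feed=.25)
    print("released",get_wrist_force(),get_t())
def look(n):
    # view with the stack clear of the fingers
    i=camera_info("wrist"); s=snapshot("wrist")
    cv2.imwrite(f"pics/{n}.png",s[:,:,::-1]); return cam(i)
E
python3 - <<'E'
from h import *
release()
reach([.42,-.165,.2],[np.pi,0,0])
c=look("p1"); print(proj(c,[*A,.026]),proj(c,[*A,.062]),get_t())
E
```

```text
released [-0.64201525 -0.56704325  0.07253695] 11.3667
[325.76695958 138.34110002] [326.38696468 139.74631376] 11.8333
```

View pics/p1.png

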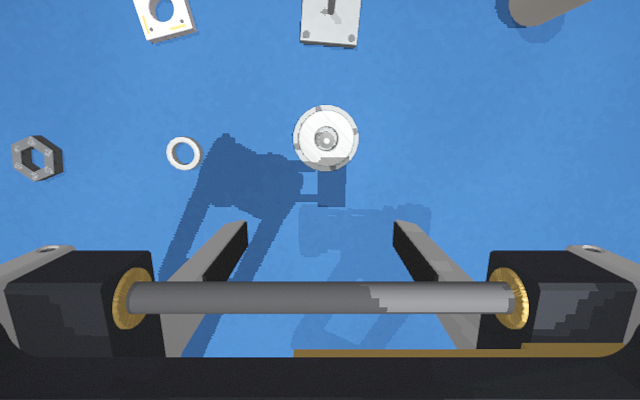

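The wide collar is seated, concentric with the post at (326,140), which is where the projection put it. Next is the cutter block.

```bash
python3 - <<'E'
from h import *
pick([.6143,.0109],13.5)
place(.026)
E
```

```text
down False 0.0035820335836696977
width mm 53.79789291438498
lifted 53.32828423226138 [-0.40502678 -0.10959104 -2.3000629 ] 15.825
place stop True [ 0.47279967 -0.17168946  0.02876579] expected z 0.028999999999999998 [-0.27277091  0.20590724  2.36189869] 18.3667
```

View pics/hold26.png

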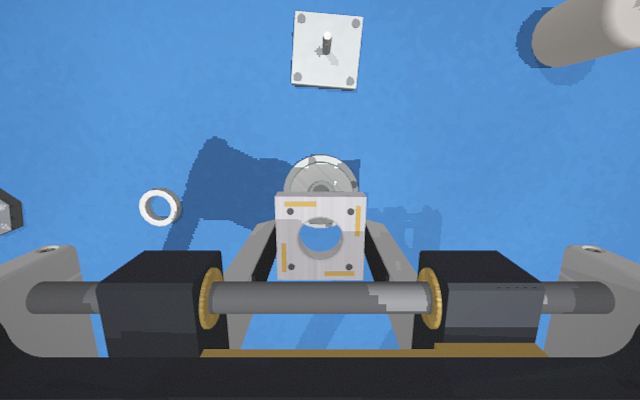

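The cutter was held square (hole at about (320,238)) and touched down at the expected height. I'll release it, look, then fetch the narrow collar.

```bash
python3 - <<'E'
from h import *
release()
reach([.42,-.165,.2],[np.pi,0,0])
c=look("p2"); print(proj(c,[*A,.04]),get_t())
E
```

```text
released [-0.31453905  0.66263563 -0.5201046 ] 19.75
[326.01541339 138.81549025] 20.2167
```

View pics/p2.png

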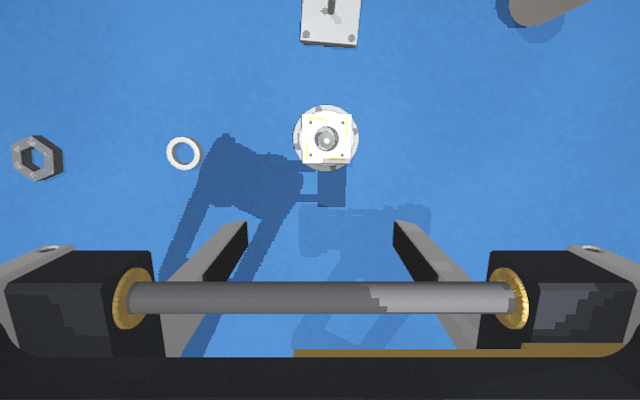

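The cutter block is centred on the post at (326,139), with its hole concentric. Next is the narrow collar.

```bash
python3 - <<'E'
from h import *
pick([.4544,.0053],0)
place(.040)
E
```

```text
down False 0.0034440026225907236
width mm 40.99736277570894
lifted 41.19493897464231 [ 0.29078025 -0.4442277  -1.22289518] 24.1333
place stop True [ 0.47278312 -0.17172023  0.04266195] expected z 0.043000000000000003 [-0.00518071 -0.22487385  1.70338024] 26.3583
```

View pics/hold40.png

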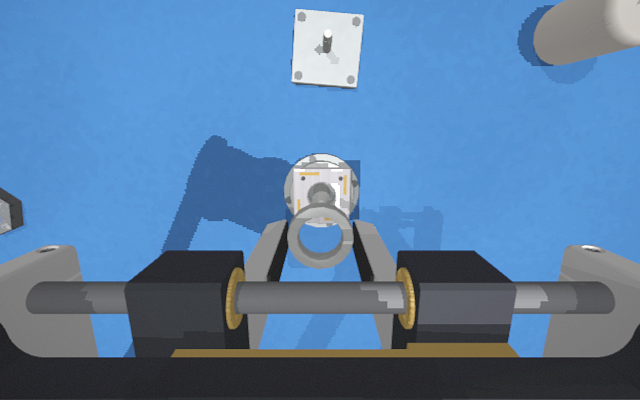

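The narrow collar is level and centred in the jaws (about (320,237)), and it seated at the expected height. Releasing and checking.

```bash
python3 - <<'E'
from h import *
release()
reach([.42,-.165,.2],[np.pi,0,0])
c=look("p3"); print(proj(c,[*A,.052]),get_t())
E
```

```text
released [ 0.08961504 -0.15979147 -0.44262121] 27.8417
[326.24503263 139.25406924] 28.3083
```

View pics/p3.png

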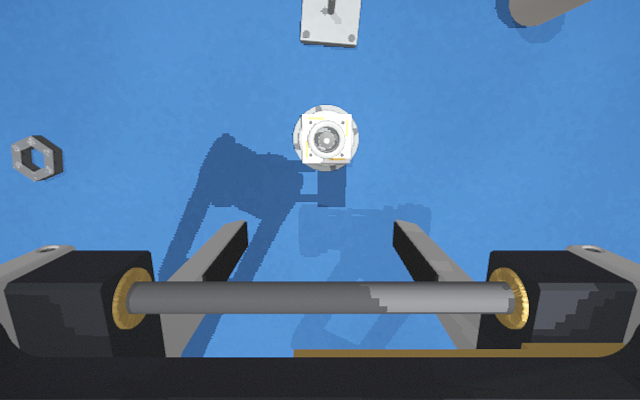

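The narrow collar is concentric at (326,139). The hex collar goes on last.

```bash
python3 - <<'E'
from h import *
pick([.4482,.1907],-8)
place(.052)
E
```

```text
down False 0.0034826888531036757
width mm 49.74563913476119
lifted 49.83258391010108 [-0.34084577 -0.17189901 -2.22806792] 32.6333
place stop True [ 0.47287901 -0.17178079  0.05491713] expected z 0.055 [0.34660354 0.0124679  3.4502494 ] 35.3583
```

View pics/hold52.png

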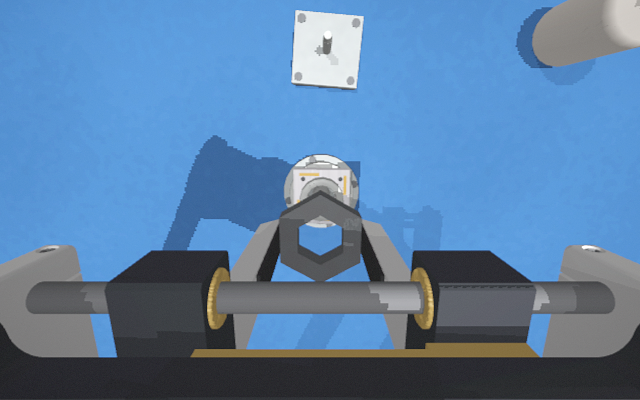

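The hex is held by its flats, centred at about (320,237), and contact came at the expected height.

```bash
python3 - <<'E'
from h import *
release()
reach([.42,-.165,.2],[np.pi,0,0])
sleep(.3)
c=look("p4"); print(proj(c,[*A,.066]),get_t())
sc=snapshot("scene"); s=snapshot("side"); w=cv2.imread("pics/p4.png")[:,:,::-1]
p=proj(cam("side"),[*A,.05]); print(p); u,v=p.astype(int)
f=lambda x,k:cv2.resize(x,None,fx=k,fy=k,interpolation=cv2.INTER_CUBIC)
cr=lambda x,u,v:f(x[max(v-30,0):v+30,u-30:u+30],6)
print(u,v,s.shape)
q=proj(cam("scene"),[*A,.05]).astype(int)
im=np.hstack([cr(s,u,v)[:360,:265],cr(sc,*q)[:360,:265],cr(w,326,139)[:360,:265]])
im=np.vstack([f(s,.625)[:240], ]) if 0 else im
cv2.imwrite("pics/z4.png",im[:,:,::-1]); cv2.imwrite("pics/side4.png",s[:,:,::-1])
E
```

```text
released [-0.75292685 -0.36871232 -0.49544303] 36.6833
[326.72314256 140.03651464] 37.45
[396.72183566 170.30260731]
396 170 (400, 640, 3)
```

View pics/z4.png

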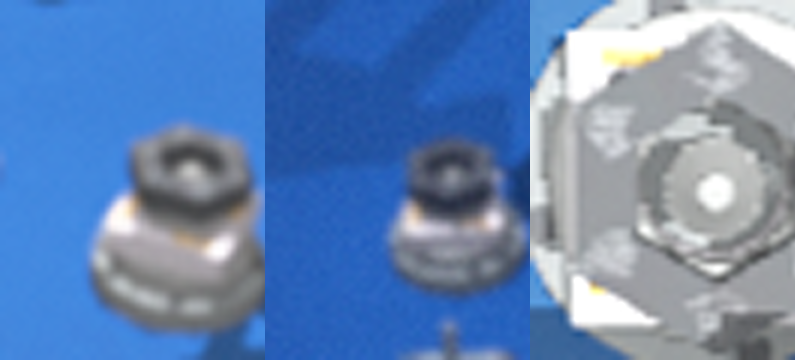

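View pics/side4.png

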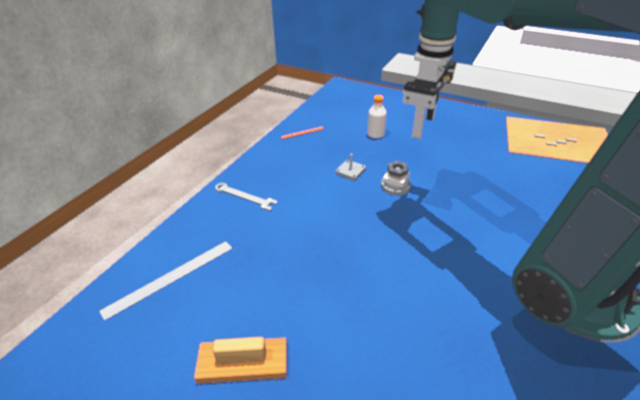

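View pics/p4.png

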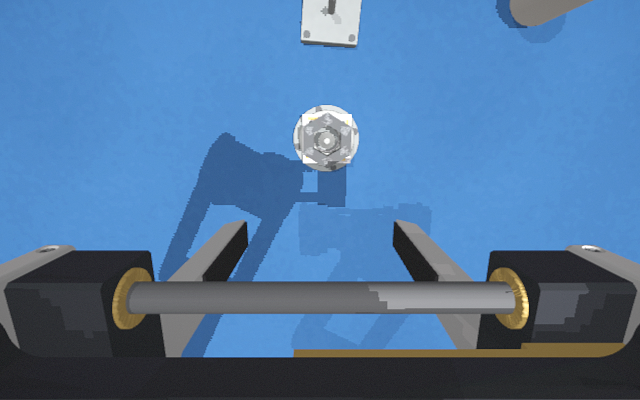

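The side, scene and wrist views show a complete, level, concentric stack, with the post tip at (326,140) inside the hex hole. The slim arbor is bare, and the glue bottle, push block and spanner look where they were. Handing in.

```bash
python3 - <<'E'
from h import *
print(get_wrist_force(),get_t()); close_job()
E
```

```text
[-0.53923247  0.56405526  1.37128385] 37.55
the job is handed in; nothing more can be done
```

The moulder tooling is made up on the thicker arbor, and I handed the job in at 37.6 s. From the base up it is the wide collar, cutter block, narrow collar and hex collar.

- **Placing:** Each part touched down within 0.5 mm of its expected height (tool at 16.5, 28.8, 42.7 and 54.9 mm, against 17, 29, 43 and 55 expected).
- **Stack:** After each part, the wrist view showed it concentric with the post. The final side, scene and wrist views showed the stack level, with the post's tip inside the hex collar.
- **Other items:** The slim arbor is bare, and the glue bottle, push block and spanner look unmoved in the side view. I judged these by eye and did not measure them.
- **Gripper:** It is open and clear of everything.

No check failed. The only disagreement was in the height measurements, which were within about 3 mm of the stated values. The narrow collar was furthest out, at 9 mm against 12.

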